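Tighten the castle nut of a filter holder and lock it with its bolt

TASK

Clamp and lock the lid of the pressure filter holder: turn the castle nut clockwise (seen from above) by its arms until it is home and takes the brass washer under it round with it, then keep turning the same way, only as far as it takes to bring the next slot in line with the lock bolt, without backing the nut off to an earlier slot. Then push the red-ended lock bolt fully home, through that slot into the stud, let go, and leave the timer, tape, bottle and beaker where they stand.

Things in the scene. Friction and masses are not known exactly. Their poses are not given: they have to be found in the camera images.
- filter_holder: fixed round steel filter holder, 156 mm across, lid top 57 mm above the bench; origin on the bench under the middle of its upright stud (50 mm across, with a cross hole), z up. Its +y axis points from the stud along the lock bolt, whose axis lies 73 mm above the bench, as does the cross hole. The bolt's grey guide stands 62 to 128 mm out on that side, 34 mm wide, top 87 mm above the bench
- castle_nut: steel castle nut, turns about the stud axis; origin on that axis 57 mm above the bench, z up. Its toothed rim, 63 to 84 mm above the bench, 27 to 47 mm off the axis, has six slots 16 mm wide, open outward, at 30, 90, 150, 210, 270, 330 degrees from its own x axis. Above it is a hub 44 mm across, up to 133 mm, with three level arms at 0, 120, 240 degrees from its x axis. It does not rise or sink
- nut_arm (a point): centre of the arm along the nut's x axis, 64 mm off the axis, 113 mm above the bench: a 12 mm round bar; its ball (20 mm, 85 mm off the axis) is yellow, the other two arms' black. The nut turns easily (0.2 N m, 3 N here), 20 to 95 degrees, until home: somewhere within 26 degrees of this arm being over the washer's mark; then stiffly (0.9 N m, 14 N here) with the washer. It stays where left
- washer: brass thrust washer, 116 mm across, 4.5 mm thick, on the lid under the nut, showing round its rim; origin on the stud axis 57 mm above the bench, z up, x axis through its red mark. It stands still until the nut is home, then turns with the nut (clockwise) and never back. It must be carried round at least 4 degrees (if a slot lines up before that, go on to the next); more than 80 degrees is overtightening
- washer_mark (a point): the red mark (10 x 9 mm) on the washer's rim, 52 mm off the stud axis; thin dark ticks stand every 30 degrees round the rest of the rim
- bolt_nose (a point): centre of the nose of the lock bolt, a loose round steel bar 12 mm thick, 125 mm long with its end; the nose tapers to 6 mm over 9 mm. Its guide lets it only slide along the holder's y axis and roll. At the start the nose is 51 to 56 mm from the stud axis, clear of the nut; fully home it is 17 mm from it and the red end rests on the guide. With no slot in line it butts against a tooth
- bolt_tail (a point): centre of the outer face of the lock bolt's red end, a disc 26 mm across and 14 mm thick; 125 mm from the nose. Push here, along the bolt; there is free space behind, below and above it
- lab_timer: bystander: small white timer, 62 x 64 x 19 mm; origin under its centre
- tape: bystander: yellow roll of tape lying flat, 67 mm across, 19 mm high; origin under its centre
- dye_bottle: bystander: small dye bottle with a blue cap, 42 mm across, 77 mm high; origin under its centre
- glass_beaker: bystander: glass beaker, 53 mm across, 69 mm high; origin under its centre

How it is judged:
By the outcome, as a careful person would: the job done as asked, in the order asked, and still so for the second after the job is handed in, with the robot touching nothing.
It also fails if it takes over 64 s, if anything falls off the work surface, if the arm or the gripper's body presses on something with over 40 N, if the wrist force passes 120 N, or if a joint passes its speed limit or range.

ROBOT

A 6-joint arm with a two-finger parallel gripper is mounted at the origin on a cart in front of the work surface, level with it; the furniture and walls round the work are solid. World frame = base frame: x ahead of the robot, y to its left, z up, the work surface at z = 0. Lengths are in m, angles in rad, forces in N, time in s.
With the tool pointing down it reaches from about 0.3 to 0.775 m from the base axis. Payload 14.6 kg.
Tool frame: the origin (TCP) lies at the very end of the fingers, on their centre line; the grasp point (between the pads) lies 19 mm behind it (env.pinch_z is the distance from the TCP to the grasp point, in m); z points along the fingers, y is the line along which they close (so a half turn about z gives the same grasp; the last joint's range is limited). The gripper opens to 85 mm and grips with 20 to 120 N. Pads are 22 mm wide; open, the fingers measure 114 mm over their backs; the gripper's body (76 mm by 85 mm) begins 54 mm behind the grasp point. The pads swing forward as they close: fully open they stand 13 mm farther back than shut.
Start: joints at [-1.228, 0.3, 1.521, -0, 1.321, -0.067], TCP at [0.219, -0.504, 0.231] pointing down, gripper open.
Joint ranges: [-3.03, 3.03], [-0.79, 2.21], [0.23, 2.52], [-1.04, 4.18], [0, 3.07], [-2.55, 2.55]. Speed limits (rad/s): [2.22, 2.22, 2.57, 3.14, 3.14, 3.14].

INTERFACE

Orientations are given as a unit quaternion [w, x, y, z].
In Python, from bench import env, viewer, finder gives the robot as it stands. The module is installed in compiled form; this text tells all that it offers.
- The arm moves only by the shell command python3 -m inch 'ROWS' [FORCE]. ROWS is JSON, a list of rows, each an object of numbers: "gripper": the gripper command: -1 is fully open, 1 is shut, values between are in proportion; "tx", "ty", "tz": the shift along the tool's x, y, z scaled (see below); "ax", "ay", "az": the turn, a rotation vector about the tool's x, y, z scaled (see below). In form: [{"gripper": .., "tx": .., "ty": .., "tz": .., "ax": .., "ay": .., "az": ..}, ...]. A call has 1 to 10 rows; each row is the pose to reach, as a shift and turn from the pose commanded when the call began, along the tool's axes at that moment; what a row does not reach only later rows make up. The controller multiplies each number of a shift by 50 cm and each number of a turn by 60 degrees. A row lasts 1/12 s, in which the tool goes at most 41.7 mm and 7.16 degrees, less where a joint would pass 70% of its speed; a pose out of reach is approached as far as the arm can. A call with a number of a shift or a turn outside -1 to 1 is refused whole. A call with a gripper value outside its range is refused whole. The fingers move at their own pace and stop on an object; FORCE is the grip in N (left out, the last holds). Time passes only in rows, so rows that repeat a pose let the fingers close. It gives the time, the measured TCP pose, the force, the opening and the grip force at its end, in the units of the state.
- env.state(): the state, without advancing time (a new reading comes with each control period).
- viewer.grab_frame(name): name is "side" or "top" or "wrist"; returns (picture, depth): 420x560x3 uint8, blue, green, red; 420x560 float32, m along the optical axis (not along the pixel's ray), 0 where there is no reading.
- viewer.get_calibration(name): a dict with "K" (3x3 intrinsics, pixels), "pose" (4x4, takes a point from camera to world coordinates). Camera axes: x right, y down, z forward; pixel columns grow to the right and rows downward; lengths in m; the calibration is good to about 2 mm. A picture is of the moment at which its call begins: read the wrist's pose just before it. get_calibration takes no time and is no camera call; for the wrist camera it gives the pose at the moment of the call.
- env.hand_in(): hands the job in; it is judged then, once.
Trained networks look in the newest picture that a camera, given by its name, has taken for a name from the list of things; names that differ only in an ending like _2 or _b are one class to them, and where a whole thing is asked for, a point or a joint stands for the part that bears it (a point fixed in the world has none). Each returns a list of dicts, best first, with "p" (0 to 1); they miss things now and then, are a little off and sometimes report something else, mostly with a low value. They report only what shows in the picture. A call takes as long as a camera call.
- finder.find_in(camera, name): "at" ([column, row] as shares, 0 to 1, of the picture: columns of its width, rows of its height, amid what is visible of it).
The state is a dict: "clock": time; "joints": joint angles; "joint_velocities": joint speeds; "joint_efforts": joint torques, N m; "tool_pos": TCP position; "eef_rot": TCP orientation; "contact_force": force on the tool from outside, world axes, zero at the start; "ft_torque": the same for the moment, N m; "finger_gap": finger opening in m; "grip_force": force on a finger pad.
Only numpy, scipy, OpenCV 4.12 (cv2) and the standard library are available. Lean on these libraries where they do the work, as an engineer would, in place of code of your own. Each camera call takes 0.05 s, during which the arm holds its last target. There are 200 camera calls.

## Working session

There is one attempt and no reset: what is moved stays moved. The work goes in short steps, Python scripts to look and compute and a shell command to move; the robot and the scene stay as the last step left them, time stands still between calls to the robot, and variables do not carry over. Pictures are saved under pics/ and viewed, at most 10 in all, crops included, and the job is handed in when it is done.

```bash
mkdir -p pics
cat > h.py <<'E'
import numpy as np, cv2
from bench import env, viewer, finder
def world(cam,D,C,at,rad=2):
    c=at[0]*560; r=at[1]*420
    p=D[max(0,int(r)-rad):int(r)+rad+1,max(0,int(c)-rad):int(c)+rad+1]; p=p[p>0]
    z=np.median(p) if len(p) else np.nan
    K=C["K"]; P=np.array(C["pose"])
    return (P@[ (c-K[0][2])/K[0][0]*z,(r-K[1][2])/K[1][1]*z,z,1])[:3]
def atz(C,at,z):
    c=at[0]*560; r=at[1]*420; K=C["K"]; P=np.array(C["pose"])
    d=P[:3,:3]@[(c-K[0][2])/K[0][0],(r-K[1][2])/K[1][1],1]; o=P[:3,3]
    return o+d*(z-o[2])/d[2]
E
python3 - <<'E'
from h import *
np.set_printoptions(precision=4,suppress=True)
ims=[]
for cam in ("top","side"):
    I,D=viewer.grab_frame(cam);C=viewer.get_calibration(cam)
    cv2.imwrite(f"pics/{cam}0.png",I); print(cam,np.array(C["pose"])[:3,3])
    for n in "filter_holder castle_nut nut_arm washer_mark bolt_nose bolt_tail lab_timer tape dye_bottle glass_beaker".split():
        for d in finder.find_in(cam,n)[:2]:
            print(n,round(d["p"],2),np.array(d["at"])*[560,420],world(cam,D,C,d["at"]))
print(env.state())
E
```

```text
top [0.3318 0.2066 1.1324]
filter_holder 0.6 [323.512 207.396] [0.5128 0.0647 0.0926]
castle_nut 0.58 [328.608 196.812] [0.5335 0.056  0.1274]
nut_arm 0.96 [326.984 202.104] [0.5206 0.06   0.1245]
nut_arm 0.48 [331.296 203.406] [0.5165 0.0499 0.1285]
washer_mark 0.68 [328.496 199.5  ] [0.5264 0.0567 0.129 ]
bolt_nose 0.49 [274.288 217.896] [0.4882 0.1918 0.078 ]
bolt_tail 0.68 [327.992 200.214] [0.5249 0.0578 0.1273]
lab_timer 0.83 [198.688 228.396] [0.4692 0.3982 0.017 ]
tape 0.86 [151.312 265.314] [0.37   0.5261 0.0077]
tape 0.44 [328.328 203.196] [0.5172 0.0573 0.128 ]
dye_bottle 0.54 [381.528 160.818] [ 0.6492 -0.1039  0.0491]
glass_beaker 0.71 [200.48  172.788] [0.6243 0.3956 0.0232]
side [0.3167 0.9422 0.6541]
filter_holder 0.64 [294.672 191.982] [0.5183 0.0958 0.075 ]
castle_nut 0.9 [298.424 176.904] [0.5155 0.0666 0.1036]
nut_arm 0.93 [296.128 176.19 ] [0.5216 0.0668 0.105 ]
washer_mark 0.67 [296.912 180.096] [0.5191 0.0682 0.0943]
bolt_nose 0.63 [296.016 217.98 ] [0.4873 0.2101 0.0808]
bolt_tail 0.64 [300.328 220.584] [0.4754 0.2172 0.0807]
lab_timer 0.92 [282.8   304.206] [0.4654 0.4143 0.0156]
lab_timer 0.2 [294.616 181.398] [0.5245 0.0713 0.0914]
tape 0.74 [324.52  366.996] [0.3583 0.5324 0.016 ]
dye_bottle 0.75 [267.008 161.196] [ 0.652  -0.0957  0.0433]
glass_beaker 0.95 [215.824 285.516] [0.6154 0.4044 0.02  ]
{'clock': 1.1, 'joints': array([-1.2276,  0.2999,  1.521 ,  0.    ,  1.3207, -0.0666]), 'joint_velocities': array([ 0.0011, -0.0009, -0.0003, -0.0012,  0.0002, -0.001 ]), 'joint_efforts': array([  0.0005, -54.3348, -36.1982,   0.    ,   0.0007,  -0.    ]), 'tool_pos': array([ 0.2191, -0.5045,  0.2313]), 'eef_rot': array([-0.    ,  0.9791,  0.2035,  0.    ]), 'contact_force': array([ 0.0999, -0.0353, -0.7253]), 'ft_torque': array([-0.0682,  0.0062,  0.0506]), 'grip_force': 0.0, 'finger_gap': 0.08559451565408904}
```

View pics/top0.png

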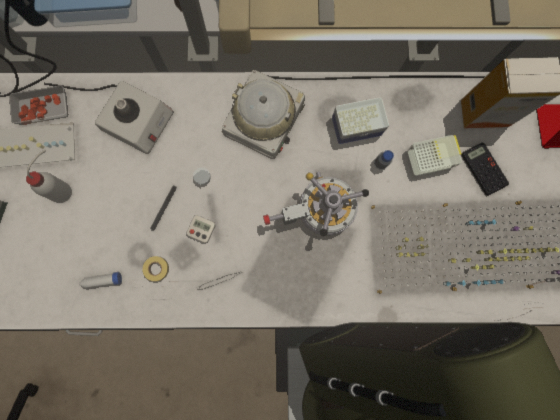

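View pics/side0.png

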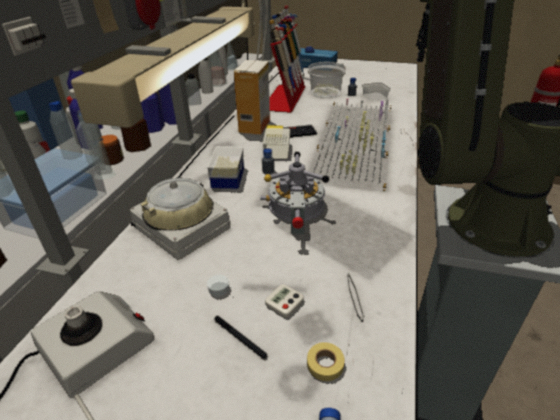

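The top view shows the hub at about (334,200), the yellow ball at (311,177), black balls at (365,192) and (323,233), and the red tail at (266,219). Side view: holder at (297,190), with the red tail facing the camera at (298,222).

Run:
```python
from h import *
np.set_printoptions(precision=4,suppress=True)
I=cv2.imread("pics/top0.png");C=viewer.get_calibration("top")
cv2.imwrite("pics/c.png",cv2.resize(I[155:245,255:375],None,fx=6.6,fy=6.6,interpolation=cv2.INTER_CUBIC))
H=cv2.cvtColor(I,cv2.COLOR_BGR2HSV).astype(int)
def seg(m,z,nm):
    m=m.copy();k=np.zeros_like(m);k[155:245,255:375]=1;m&=k
    n,l,s,c=cv2.connectedComponentsWithStats(m.astype(np.uint8))
    for i in range(1,n):
        if s[i,4]>=4: print(nm,s[i,4],c[i],atz(C,(c[i]+.5)/[560,420],z))
seg(((H[...,0]<8)|(H[...,0]>172))&(H[...,1]>130)&(H[...,2]>70),.073,"red z.073")
seg((H[...,0]>15)&(H[...,0]<32)&(H[...,1]>120)&(H[...,2]>90),.113,"yel z.113")
print(C["K"])
for at in [(334,199),(365.5,192.5),(323,233),(311,177)]: print(at, atz(C,(np.array(at)+.5)/[560,420],.133 if at[0]==334 else .113))
```

```text
red z.073 5 [323.4 185. ] [0.5751 0.0595 0.073 ]
red z.073 32 [266.125  219.0312] [0.4847 0.2118 0.073 ]
yel z.113 27 [309.2593 175.5926] [0.5908 0.1007 0.113 ]
yel z.113 21 [327.2381 185.6667] [0.5641 0.0553 0.113 ]
yel z.113 18 [314.6111 191.0556] [0.5502 0.0879 0.113 ]
yel z.113 28 [342.     191.4286] [0.549  0.0181 0.113 ]
yel z.113 27 [310.0741 200.7778] [0.5251 0.1    0.113 ]
yel z.113 68 [344.2206 214.1912] [0.4903 0.0144 0.113 ]
yel z.113 40 [315.225 215.875] [0.4863 0.0878 0.113 ]
yel z.113 33 [332.6061 221.5152] [0.4718 0.0443 0.113 ]
[[409.4074   0.     272.5631]
 [  0.     409.4074 212.6761]
 [  0.       0.       1.    ]]
(334, 199) [0.5255 0.0424 0.133 ]
(365.5, 192.5) [ 0.5459 -0.0418  0.113 ]
(323, 233) [0.4429 0.0693 0.113 ]
(311, 177) [0.587  0.0963 0.113 ]
```

View pics/c.png

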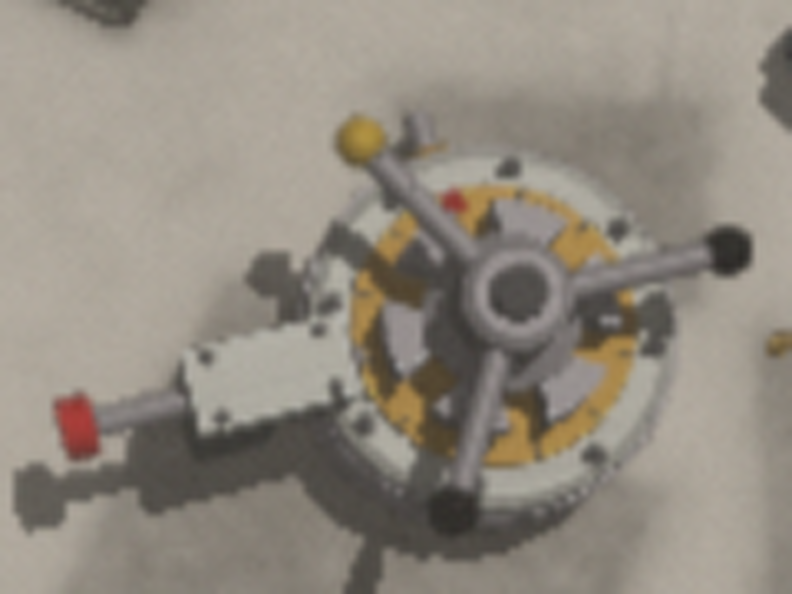

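Estimates: stud axis (0.527, 0.042), nut at 42.5°, mark at about 19° and bolt direction about 104°. Slots line up at nut angles of 13.9° or -46°. I'll grip the black arm at -77.7°, on the robot's right.

```bash
python3 -m inch '[{"gripper":-0.2,"tx":0.976,"ty":-0.638,"tz":0,"ax":0,"ay":0,"az":-0.66},{"gripper":-0.2,"tx":0.976,"ty":-0.638,"tz":0,"ax":0,"ay":0,"az":-0.66},{"gripper":-0.2,"tx":0.976,"ty":-0.638,"tz":0,"ax":0,"ay":0,"az":-0.66},{"gripper":-0.2,"tx":0.976,"ty":-0.638,"tz":0,"ax":0,"ay":0,"az":-0.66},{"gripper":-0.2,"tx":0.976,"ty":-0.638,"tz":0,"ax":0,"ay":0,"az":-0.66},{"gripper":-0.2,"tx":0.976,"ty":-0.638,"tz":0,"ax":0,"ay":0,"az":-0.66},{"gripper":-0.2,"tx":0.976,"ty":-0.638,"tz":0,"ax":0,"ay":0,"az":-0.66},{"gripper":-0.2,"tx":0.976,"ty":-0.638,"tz":0,"ax":0,"ay":0,"az":-0.66},{"gripper":-0.2,"tx":0.976,"ty":-0.638,"tz":0,"ax":0,"ay":0,"az":-0.66},{"gripper":-0.2,"tx":0.976,"ty":-0.638,"tz":0,"ax":0,"ay":0,"az":-0.66}]' 20
cat >> h.py <<'E'
def rows(*tg):
    # tg: (x,y,z,phi_deg) -> scaled tx,ty,tz,az from measured pose, tool down
    from scipy.spatial.transform import Rotation as Ro
    s=env.state(); q=s["eef_rot"]; R=Ro.from_quat([q[1],q[2],q[3],q[0]]).as_matrix()
    phi=np.degrees(np.arctan2(R[1,0],R[0,0])); print("phi",phi.round(2),"pos",s["tool_pos"].round(4),"F",s["contact_force"].round(1),"T",s["ft_torque"].round(2),"gap",round(s["finger_gap"],4),"t",s["clock"],"tilt",R[:,2].round(3))
    for x,y,z,p in tg:
        d=R.T@(np.array([x,y,z])-s["tool_pos"])/.5
        print("tx %.3f ty %.3f tz %.3f az %.3f"%(*d,-((p-phi+180)%360-180)/60))
E
python3 -c "
from h import *
rows((.540,-.017,.2,102.3))"
```

```text
clock: 1.93
tool_pos: [0.4489, -0.1544, 0.2316]
eef_rot: [0.0, 0.852, 0.523, 0.0]
contact_force: [-0.4, -1.0, 0.0]
finger_gap: 0.0511
grip_force: 0.0
phi 63.08 pos [ 0.4489 -0.1544  0.2316] F [-0.4 -1.   0. ] T [-0.01 -0.    0.01] gap 0.0511 t 1.9333 tilt [ 0.001 -0.    -1.   ]
tx 0.328 ty 0.038 tz 0.063 az -0.654
```

```bash
python3 -m inch '[{"gripper":-0.2,"tx":0.32,"ty":0.036,"tz":0.04,"ax":0,"ay":0,"az":-0.654},{"gripper":-0.2,"tx":0.32,"ty":0.036,"tz":0.04,"ax":0,"ay":0,"az":-0.654},{"gripper":-0.2,"tx":0.32,"ty":0.036,"tz":0.04,"ax":0,"ay":0,"az":-0.654},{"gripper":-0.2,"tx":0.32,"ty":0.036,"tz":0.04,"ax":0,"ay":0,"az":-0.654},{"gripper":-0.2,"tx":0.32,"ty":0.036,"tz":0.04,"ax":0,"ay":0,"az":-0.654},{"gripper":-0.2,"tx":0.32,"ty":0.036,"tz":0.04,"ax":0,"ay":0,"az":-0.654},{"gripper":-0.2,"tx":0.32,"ty":0.036,"tz":0.04,"ax":0,"ay":0,"az":-0.654},{"gripper":-0.2,"tx":0.32,"ty":0.036,"tz":0.04,"ax":0,"ay":0,"az":-0.654}]'
python3 - <<'E'
from h import *
np.set_printoptions(precision=4,suppress=True)
rows((.540,-.017,.094,102.3))
C=viewer.get_calibration("wrist");I,D=viewer.grab_frame("wrist");cv2.imwrite("pics/w1.png",I);np.savez("w1.npz",D=D,K=C["K"],pose=C["pose"])
print(C["pose"])
for n in "castle_nut nut_arm washer_mark bolt_nose bolt_tail".split():
    for d in finder.find_in("wrist",n)[:2]: print(n,round(d["p"],2),np.array(d["at"])*[560,420],world("wrist",D,C,d["at"]))
E
```

```text
clock: 2.6
tool_pos: [0.5366, -0.0219, 0.2113]
eef_rot: [-0.0, 0.628, 0.778, -0.0]
contact_force: [0.2, 0.2, 0.0]
finger_gap: 0.0512
grip_force: 0.0
phi 102.18 pos [ 0.5366 -0.0219  0.2113] F [0.2 0.2 0. ] T [-0.01  0.06  0.01] gap 0.0512 t 2.6 tilt [-0.  0. -1.]
tx 0.008 ty 0.009 tz 0.235 az -0.002
[[ 0.9777  0.1987  0.0682  0.519 ]
 [ 0.2101 -0.9249 -0.3168  0.061 ]
 [ 0.0002  0.324  -0.946   0.3541]
 [ 0.      0.      0.      1.    ]]
castle_nut 0.96 [281.624  97.818] [0.5251 0.0581 0.1276]
nut_arm 0.58 [275.408  97.104] [0.5213 0.0577 0.127 ]
washer_mark 0.68 [281.008  99.582] [0.5249 0.0571 0.1279]
washer_mark 0.27 [375.312 279.216] [ 0.6578 -0.093   0.0404]
bolt_nose 0.55 [274.288  26.712] [0.511  0.103  0.0772]
bolt_tail 0.5 [277.2    28.812] [0.5133 0.1021 0.0773]
```

View pics/w1.png

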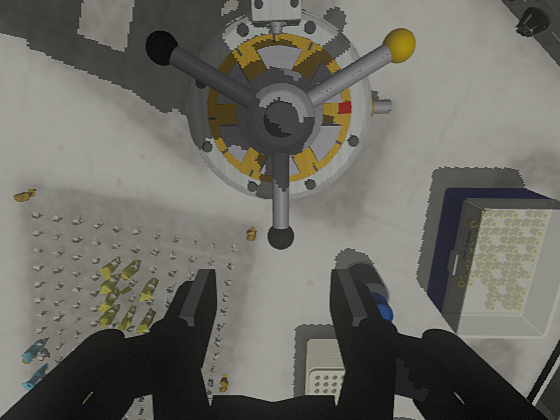

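Wrist view: black balls at (162,47) and (281,237), yellow ball at (400,45), red mark at (344,108), bolt nose and guide at about (277,30).

Run:
```python
from h import *
np.set_printoptions(precision=4,suppress=True)
I=cv2.imread("pics/w1.png");C=np.load("w1.npz")
f=lambda p,z: atz(C,(np.array(p)+.5)/[560,420],z)[:2]
b=np.array([f(p,.113) for p in [(400,45),(162,47),(281,237)]]);c=b.mean(0);print("balls",b,"c",c)
for p in b: d=p-c;print(np.hypot(*d),np.degrees(np.arctan2(d[1],d[0])))
H=cv2.cvtColor(I,cv2.COLOR_BGR2HSV).astype(int)
m=((H[...,0]<8)|(H[...,0]>172))&(H[...,1]>150)&(H[...,2]>100);m[:60]=0;m[150:]=0;m[:,:320]=0;m[:,370:]=0
rc=np.argwhere(m).mean(0);d=f(rc[::-1],.0615)-c;print("mark",m.sum(),rc,np.hypot(*d),np.degrees(np.arctan2(d[1],d[0])))
for p,z in [((252,12),.087),((300,12),.087),((277,28),.077)]: print("guide",f(p,z)-c)
# guide top points from depth
D=C["D"];r,cc=np.mgrid[0:60,220:330];K=C["K"];P=C["pose"]
z=D[0:60,220:330];X=np.stack([(cc+.5-K[0,2])/K[0,0]*z,(r+.5-K[1,2])/K[1,1]*z,z,np.ones_like(z)],-1)@P.T
g=X[(abs(X[...,2]-.087)<.004)][:,:2]-c;u=np.array([np.cos(np.radians(103.9)),np.sin(np.radians(103.9))])
g=g[(np.hypot(*g.T)>.058)];print(len(g),g.mean(0),np.degrees(np.arctan2(*g.mean(0)[::-1])),np.hypot(*g.T).min(),(g@[-u[1],u[0]]).min(),(g@[-u[1],u[0]]).max())
rows((c[0]+.06*np.cos(np.radians(-77.7)),c[1]+.06*np.sin(np.radians(-77.7)),.094,102.3))
```

```text
balls [[ 0.5912  0.1038]
 [ 0.4463  0.0715]
 [ 0.5469 -0.0384]] c [0.5281 0.0456]
0.08579604786606124 42.70340517778189
0.08585072846037031 162.45292890532366
0.08614811870796302 -77.39037784486469
mark 135 [107.4593 344.4889] 0.052038752945232414 16.512883491313744
guide [-0.033   0.0611]
guide [-0.0014  0.0679]
guide [-0.0147  0.0567]
1077 [-0.0178  0.0655] 105.20595547420395 0.061799759243078005 -0.01582227597705392 0.018223614674872997
phi 102.24 pos [ 0.5366 -0.0221  0.2114] F [-0.7  0.4 -0.7] T [-0.02 -0.    0.02] gap 0.0511 t 2.9 tilt [ 0.  0. -1.]
tx 0.016 ty 0.012 tz 0.235 az -0.001
```

```bash
python3 -m inch '[{"gripper":-0.2,"tx":0.016,"ty":0.012,"tz":0.07,"ax":0,"ay":0,"az":0},{"gripper":-0.2,"tx":0.016,"ty":0.012,"tz":0.14,"ax":0,"ay":0,"az":0},{"gripper":-0.2,"tx":0.016,"ty":0.012,"tz":0.2,"ax":0,"ay":0,"az":0},{"gripper":-0.2,"tx":0.016,"ty":0.012,"tz":0.235,"ax":0,"ay":0,"az":0},{"gripper":-0.2,"tx":0.016,"ty":0.012,"tz":0.235,"ax":0,"ay":0,"az":0},{"gripper":0.5,"tx":0.016,"ty":0.012,"tz":0.235,"ax":0,"ay":0,"az":0},{"gripper":0.8,"tx":0.016,"ty":0.012,"tz":0.235,"ax":0,"ay":0,"az":0},{"gripper":0.8,"tx":0.016,"ty":0.012,"tz":0.235,"ax":0,"ay":0,"az":0},{"gripper":0.8,"tx":0.016,"ty":0.012,"tz":0.235,"ax":0,"ay":0,"az":0}]' 40
python3 -c "
from h import *
c=np.array([.528,.0445]);T=lambda p:(*(c-.06*np.array([np.cos(np.radians(p)),np.sin(np.radians(p))])),.094,p)
rows(*[T(p) for p in (102.3,98,94,90,86,82)])"
```

```text
clock: 3.65
tool_pos: [0.5414, -0.0131, 0.0954]
eef_rot: [0.001, 0.627, 0.779, 0.0]
contact_force: [-3.0, -3.2, 5.6]
finger_gap: 0.01
grip_force: 39.0
phi 102.33 pos [ 0.5414 -0.0131  0.0954] F [-3.  -3.2  5.6] T [-0.42  0.28  0.24] gap 0.01 t 3.65 tilt [ 0.002 -0.001 -1.   ]
tx -0.002 ty -0.002 tz 0.003 az 0.000
tx -0.001 ty -0.011 tz 0.003 az 0.072
tx -0.000 ty -0.019 tz 0.003 az 0.139
tx 0.001 ty -0.027 tz 0.003 az 0.205
tx 0.003 ty -0.035 tz 0.003 az 0.272
tx 0.006 ty -0.043 tz 0.003 az 0.339
```

```bash
python3 -m inch '[{"gripper":0.8,"tx":0,"ty":-0.011,"tz":0,"ax":0,"ay":0,"az":0.072},{"gripper":0.8,"tx":0,"ty":-0.019,"tz":0,"ax":0,"ay":0,"az":0.139},{"gripper":0.8,"tx":0.001,"ty":-0.027,"tz":0,"ax":0,"ay":0,"az":0.205},{"gripper":0.8,"tx":0.003,"ty":-0.035,"tz":0,"ax":0,"ay":0,"az":0.272},{"gripper":0.8,"tx":0.006,"ty":-0.043,"tz":0,"ax":0,"ay":0,"az":0.339},{"gripper":0.8,"tx":0.006,"ty":-0.043,"tz":0,"ax":0,"ay":0,"az":0.339}]'
cat >> h.py <<'E'
def turn(*ps,r=.06,z=.0955,c=(.528,.0445)):
    s=env.state();d=s["tool_pos"][:2]-c;a=np.arctan2(d[1],d[0]);F=s["contact_force"]
    print("arm angle+180 by pos %.1f r %.4f Ft %.1f Fr %.1f"%(np.degrees(a)%360-180,np.hypot(*d),-np.sin(a)*F[0]+np.cos(a)*F[1],np.cos(a)*F[0]+np.sin(a)*F[1]))
    rows(*[(c[0]-r*np.cos(np.radians(p)),c[1]-r*np.sin(np.radians(p)),z,p) for p in ps])
E
python3 -c "
from h import *
turn(80,78,76,74,72)"
```

```text
clock: 4.15
tool_pos: [0.5194, -0.0145, 0.0953]
eef_rot: [0.001, 0.756, 0.654, 0.001]
contact_force: [-2.7, 0.6, 5.1]
finger_gap: 0.0106
grip_force: 38.9
arm angle+180 by pos 81.7 r 0.0596 Ft -2.8 Fr -0.2
phi 81.73 pos [ 0.5194 -0.0145  0.0953] F [-2.7  0.6  5.1] T [0.01 0.52 0.08] gap 0.0106 t 4.15 tilt [ 0.002 -0.    -1.   ]
tx -0.001 ty -0.004 tz -0.000 az 0.029
tx -0.001 ty -0.008 tz -0.000 az 0.062
tx -0.000 ty -0.012 tz -0.000 az 0.095
tx 0.000 ty -0.016 tz -0.000 az 0.129
tx 0.001 ty -0.020 tz -0.000 az 0.162
```

```bash
python3 -m inch '[{"gripper":0.8,"tx":0,"ty":-0.003,"tz":0,"ax":0,"ay":0,"az":0.025},{"gripper":0.8,"tx":0,"ty":-0.006,"tz":0,"ax":0,"ay":0,"az":0.045}]'
python3 -c "
from h import *
turn(77)"
python3 -m inch '[{"gripper":0.8,"tx":0,"ty":-0.003,"tz":0,"ax":0,"ay":0,"az":0.025},{"gripper":0.8,"tx":0,"ty":-0.006,"tz":0,"ax":0,"ay":0,"az":0.045}]'
python3 -c "
from h import *
turn(76,74,72,70,68)
for cam in ('top','wrist'):
    I,D=viewer.grab_frame(cam);C=viewer.get_calibration(cam);cv2.imwrite('pics/a_%s.png'%cam,I if cam=='wrist' else I[155:245,255:375])"
```

```text
clock: 4.32
tool_pos: [0.517, -0.0141, 0.0952]
eef_rot: [0.001, 0.77, 0.637, 0.001]
contact_force: [0.9, -1.3, 5.5]
finger_gap: 0.011
grip_force: 39.3
arm angle+180 by pos 79.4 r 0.0597 Ft 1.1 Fr 1.1
phi 79.21 pos [ 0.517  -0.0141  0.0952] F [ 0.9 -1.3  5.5] T [-0.08 -0.17  0.14] gap 0.011 t 4.3167 tilt [ 0.003 -0.    -1.   ]
tx -0.001 ty -0.005 tz -0.001 az 0.037
clock: 4.48
tool_pos: [0.5141, -0.0136, 0.0952]
eef_rot: [0.001, 0.785, 0.619, 0.001]
contact_force: [1.7, -0.8, 5.4]
finger_gap: 0.0107
grip_force: 39.2
arm angle+180 by pos 76.5 r 0.0597 Ft 1.8 Fr 0.4
phi 76.49 pos [ 0.5141 -0.0136  0.0952] F [ 1.7 -0.8  5.4] T [-0.02 -0.22  0.07] gap 0.0107 t 4.4833 tilt [ 0.003 -0.    -1.   ]
tx -0.001 ty -0.001 tz -0.001 az 0.008
tx -0.000 ty -0.005 tz -0.001 az 0.042
tx -0.000 ty -0.010 tz -0.001 az 0.075
tx 0.000 ty -0.014 tz -0.001 az 0.108
tx 0.001 ty -0.018 tz -0.001 az 0.142
```

```bash
cat >> h.py <<'E'
def mark(name,c=(.528,.0445)):
    for cam in ("wrist","top"):
        C=viewer.get_calibration(cam);I,D=viewer.grab_frame(cam);cv2.imwrite(f"pics/{name}_{cam}.png",I)
        H=cv2.cvtColor(I,cv2.COLOR_BGR2HSV).astype(int)
        m=((H[...,0]<8)|(H[...,0]>172))&(H[...,1]>130)&(H[...,2]>70)
        n,l,s,cc=cv2.connectedComponentsWithStats(m.astype(np.uint8))
        for i in range(1,n):
            d=atz(C,(cc[i]+.5)/[560,420],.0615)[:2]-c
            if s[i,4]>3 and .035<np.hypot(*d)<.07: print(cam,"mark",s[i,4],cc[i].round(1),"r %.4f ang %.1f"%(np.hypot(*d),np.degrees(np.arctan2(d[1],d[0]))))
E
python3 -c "
from h import *
mark('m1')"
```

```text
wrist mark 110 [368.8  78.1] r 0.0543 ang 20.6
```

View pics/m1_wrist.png

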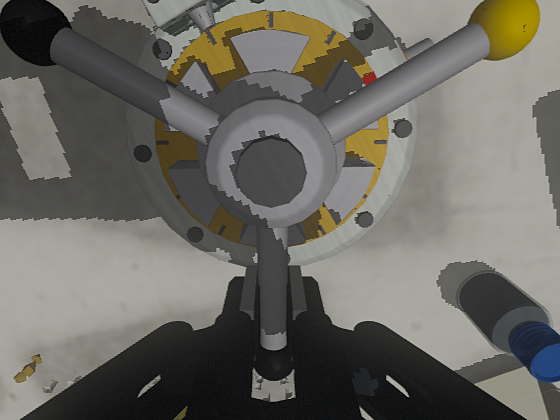

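The mark, at (368,78), is partly hidden by the yellow arm but hasn't moved, so the nut isn't home yet at 16.5°. The target slot is therefore nut -45.4° (φ = 14.6).

```bash
python3 -c "
from h import *
turn(72,68,64,60,56,52,48,44)"
```

```text
arm angle+180 by pos 76.4 r 0.0597 Ft -0.8 Fr 0.7
phi 76.56 pos [ 0.514  -0.0136  0.0951] F [-1.  -0.5  6.2] T [-0.07  0.06  0.04] gap 0.0104 t 4.6833 tilt [ 0.003 -0.    -1.   ]
tx -0.000 ty -0.009 tz -0.001 az 0.076
tx 0.001 ty -0.018 tz -0.001 az 0.143
tx 0.002 ty -0.026 tz -0.001 az 0.209
tx 0.004 ty -0.034 tz -0.001 az 0.276
tx 0.007 ty -0.042 tz -0.001 az 0.343
tx 0.010 ty -0.050 tz -0.001 az 0.409
tx 0.014 ty -0.057 tz -0.001 az 0.476
tx 0.018 ty -0.064 tz -0.001 az 0.543
```

```bash
python3 -m inch '[{"gripper":0.8,"tx":0,"ty":-0.009,"tz":0,"ax":0,"ay":0,"az":0.076},{"gripper":0.8,"tx":0.001,"ty":-0.018,"tz":0,"ax":0,"ay":0,"az":0.143},{"gripper":0.8,"tx":0.002,"ty":-0.026,"tz":0,"ax":0,"ay":0,"az":0.209},{"gripper":0.8,"tx":0.004,"ty":-0.034,"tz":0,"ax":0,"ay":0,"az":0.276},{"gripper":0.8,"tx":0.007,"ty":-0.042,"tz":0,"ax":0,"ay":0,"az":0.343},{"gripper":0.8,"tx":0.01,"ty":-0.05,"tz":0,"ax":0,"ay":0,"az":0.409},{"gripper":0.8,"tx":0.014,"ty":-0.057,"tz":0,"ax":0,"ay":0,"az":0.476},{"gripper":0.8,"tx":0.018,"ty":-0.064,"tz":0,"ax":0,"ay":0,"az":0.543}]' 60
python3 -c "
from h import *
turn(40,36,32,28,24,20,16,14.6)
mark('m2')"
```

```text
clock: 5.35
tool_pos: [0.4854, 0.0022, 0.0953]
eef_rot: [0.001, 0.928, 0.373, 0.002]
contact_force: [2.9, -4.7, 5.9]
finger_gap: 0.0099
grip_force: 60.0
arm angle+180 by pos 44.8 r 0.0600 Ft 5.4 Fr 1.3
phi 43.83 pos [0.4854 0.0022 0.0953] F [ 2.9 -4.7  5.9] T [-0.83 -0.52  0.55] gap 0.0099 t 5.35 tilt [ 0.004 -0.001 -1.   ]
tx 0.000 ty -0.010 tz -0.000 az 0.064
tx 0.001 ty -0.018 tz -0.000 az 0.130
tx 0.003 ty -0.027 tz -0.000 az 0.197
tx 0.005 ty -0.035 tz -0.000 az 0.264
tx 0.007 ty -0.043 tz -0.000 az 0.330
tx 0.010 ty -0.051 tz -0.001 az 0.397
tx 0.014 ty -0.058 tz -0.001 az 0.464
tx 0.015 ty -0.061 tz -0.001 az 0.487
wrist mark 374 [340.3  49.7] r 0.0526 ang 7.0
top mark 5 [326.8 184.4] r 0.0515 ang 4.7
```

The washer has moved 17°→7°, so the nut went home at about -5.5°. Continuing to the slot.

```bash
python3 -m inch '[{"gripper":0.8,"tx":0,"ty":-0.01,"tz":0,"ax":0,"ay":0,"az":0.064},{"gripper":0.8,"tx":0.001,"ty":-0.018,"tz":0,"ax":0,"ay":0,"az":0.13},{"gripper":0.8,"tx":0.003,"ty":-0.027,"tz":0,"ax":0,"ay":0,"az":0.197},{"gripper":0.8,"tx":0.005,"ty":-0.035,"tz":0,"ax":0,"ay":0,"az":0.264},{"gripper":0.8,"tx":0.007,"ty":-0.043,"tz":0,"ax":0,"ay":0,"az":0.33},{"gripper":0.8,"tx":0.01,"ty":-0.051,"tz":0,"ax":0,"ay":0,"az":0.397},{"gripper":0.8,"tx":0.013,"ty":-0.056,"tz":0,"ax":0,"ay":0,"az":0.447},{"gripper":0.8,"tx":0.013,"ty":-0.056,"tz":0,"ax":0,"ay":0,"az":0.447}]' 60
python3 -c "
from h import *
turn(14.6)
mark('m3')"
```

```text
clock: 6.12
tool_pos: [0.4704, 0.0268, 0.0952]
eef_rot: [0.001, 0.989, 0.148, 0.001]
contact_force: [0.4, -7.7, 7.4]
finger_gap: 0.0099
grip_force: 58.8
arm angle+180 by pos 17.0 r 0.0603 Ft 7.4 Fr 1.9
phi 16.99 pos [0.4704 0.0268 0.0952] F [ 0.4 -7.7  7.4] T [-1.24  0.06  0.17] gap 0.0099 t 6.1167 tilt [ 0.003 -0.002 -1.   ]
tx 0.001 ty -0.005 tz -0.001 az 0.040
wrist mark 380 [345.1  51.4] r 0.0519 ang -21.6
```

View pics/m3_wrist.png

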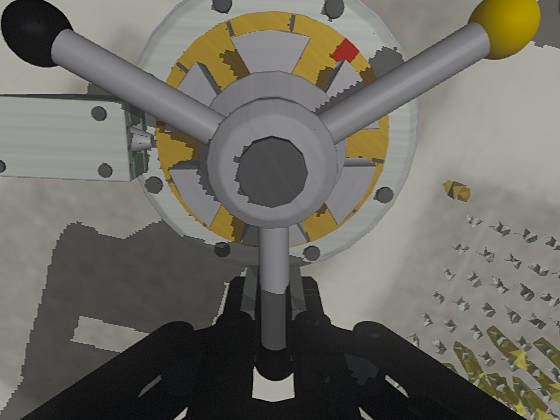

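The nose at (143,140) faces the slot on the left, between two teeth, and is nearly aligned. The mark is at (345,51). I'll measure the guide axis and nut angle from this frame.

Run:
```python
from h import *
np.set_printoptions(precision=4,suppress=True)
C=viewer.get_calibration("wrist");I,D=viewer.grab_frame("wrist");K=np.array(C["K"]);P=np.array(C["pose"])
r,cc=np.mgrid[0:420,0:560]
X=np.stack([(cc+.5-K[0,2])/K[0,0]*D,(r+.5-K[1,2])/K[1,1]*D,D,np.ones_like(D)],-1)@P.T
def pts(lo,hi,sel): 
    m=(D>0)&(X[...,2]>lo)&(X[...,2]<hi)&sel; return X[m][:,:3]
f=lambda p,z: atz(C,(np.array(p)+.5)/[560,420],z)[:2]
hub=pts(.129,.138,np.ones_like(D,bool)); 
ch=cv2.minEnclosingCircle((hub[:,:2]*1000).astype(np.float32)); print("hub",ch,hub[:,2].mean())
c=np.array(ch[0])/1000
g=pts(.082,.092,(cc<160)&(r>70)&(r<200)); g=g[np.hypot(*(g[:,:2]-c).T)>.055]
rect=cv2.minAreaRect((g[:,:2]*1000).astype(np.float32)); print("guide",rect,len(g),g[:,2].mean())
gc=np.array(rect[0])/1000
for cen in (c,np.array([.528,.0445])):
    d=gc-cen; print("bolt dir",np.degrees(np.arctan2(d[1],d[0])),np.hypot(*d))
    for n,p in (("yel",(508,27)),("blk",(35,32))):
        e=f(p,.113)-cen;print(n,np.hypot(*e),np.degrees(np.arctan2(e[1],e[0])))
# arm bars: fit direction
A=pts(.112,.122,r<180)
for lo,hi in ((340,470),(60,200)):
    a=pts(.1165,.122,(r<180)&(cc>lo)&(cc<hi))[:,:2]
    v=cv2.fitLine((a*1000).astype(np.float32),cv2.DIST_HUBER,0,.01,.01).ravel(); print("bar",len(a),np.degrees(np.arctan2(v[1],v[0])), "offset of c mm", (v[0]*(c[1]*1000-v[3])-v[1]*(c[0]*1000-v[2])))
# teeth tops near bolt
t=pts(.080,.088,cc<240); rr=np.hypot(*(t[:,:2]-c).T); t=t[(rr>.03)&(rr<.046)]
an=np.degrees(np.arctan2(*(t[:,:2]-c).T[::-1]))%360; h,b=np.histogram(an,np.arange(60,200,4)); print(list(zip(b.astype(int),h)))
```

```text
hub ((500.47479248046875, 38.606788635253906), 43.92070770263672) 0.13327642181854107
guide ((504.5890808105469, 133.03433227539062), (34.32230758666992, 57.537620544433594), 14.34695053100586) 10472 0.08680540875572572
bolt dir 87.50515214815451 0.09451713266055495
yel 0.10413714587306182 -30.144370835083535
blk 0.10188986950209626 64.32754448804783
bolt dir 104.81157750027819 0.09157728500422134
yel 0.0854153656188699 -42.94107483508418
blk 0.08753025307559145 79.05697012775272
bar 4563 -40.02672 offset of c mm -21.252178969464183
bar 4827 76.19905 offset of c mm 23.057066277123795
[(np.int64(60), np.int64(2)), (np.int64(64), np.int64(5)), (np.int64(68), np.int64(0)), (np.int64(72), np.int64(5)), (np.int64(76), np.int64(94)), (np.int64(80), np.int64(187)), (np.int64(84), np.int64(209)), (np.int64(88), np.int64(187)), (np.int64(92), np.int64(166)), (np.int64(96), np.int64(132)), (np.int64(100), np.int64(102)), (np.int64(104), np.int64(77)), (np.int64(108), np.int64(56)), (np.int64(112), np.int64(40)), (np.int64(116), np.int64(19)), (np.int64(120), np.int64(7)), (np.int64(124), np.int64(0)), (np.int64(128), np.int64(0)), (np.int64(132), np.int64(0)), (np.int64(136), np.int64(0)), (np.int64(140), np.int64(0)), (np.int64(144), np.int64(0)), (np.int64(148), np.int64(0)), (np.int64(152), np.int64(0)), (np.int64(156), np.int64(0)), (np.int64(160), np.int64(0)), (np.int64(164), np.int64(0)), (np.int64(168), np.int64(0)), (np.int64(172), np.int64(0)), (np.int64(176), np.int64(0)), (np.int64(180), np.int64(0)), (np.int64(184), np.int64(0)), (np.int64(188), np.int64(0)), (np.int64(192), np.int64(0))]
```

```bash
python3 -m inch '[{"gripper":0.8,"tx":0.001,"ty":-0.003,"tz":0,"ax":0,"ay":0,"az":0.02},{"gripper":0.8,"tx":0.001,"ty":-0.006,"tz":0,"ax":0,"ay":0,"az":0.042},{"gripper":0.8,"tx":0.001,"ty":-0.006,"tz":0,"ax":0,"ay":0,"az":0.042}]'
python3 -c "
from h import *
turn(14.5)
mark('m4')"
```

```text
clock: 6.52
tool_pos: [0.4697, 0.0294, 0.0952]
eef_rot: [0.001, 0.992, 0.127, 0.001]
contact_force: [-3.3, -11.9, 10.1]
finger_gap: 0.0101
grip_force: 59.1
arm angle+180 by pos 14.5 r 0.0602 Ft 10.7 Fr 6.1
phi 14.58 pos [0.4697 0.0294 0.0952] F [ -3.3 -11.9  10.1] T [-1.72  0.51  0.14] gap 0.0101 t 6.5167 tilt [ 0.002 -0.002 -1.   ]
tx 0.000 ty 0.000 tz -0.001 az 0.001
wrist mark 387 [345.4  51.5] r 0.0519 ang -24.1
top mark 4 [337.  185.8] r 0.0528 ang -25.9
```

```bash
python3 -m inch '[{"gripper":-0.2,"tx":0,"ty":0,"tz":0,"ax":0,"ay":0,"az":0},{"gripper":-0.2,"tx":0,"ty":0,"tz":0,"ax":0,"ay":0,"az":0},{"gripper":-0.2,"tx":0,"ty":0,"tz":0,"ax":0,"ay":0,"az":0},{"gripper":-0.2,"tx":0,"ty":0,"tz":-0.05,"ax":0,"ay":0,"az":0},{"gripper":-0.2,"tx":0,"ty":0,"tz":-0.13,"ax":0,"ay":0,"az":0},{"gripper":-0.2,"tx":0,"ty":0,"tz":-0.21,"ax":0,"ay":0,"az":0},{"gripper":-0.2,"tx":0,"ty":0,"tz":-0.21,"ax":0,"ay":0,"az":0},{"gripper":-0.2,"tx":0,"ty":0,"tz":-0.21,"ax":0,"ay":0,"az":0}]'
python3 -c "
from h import *
rows((.473,.2575,.2,64),(.473,.2575,.2,104.5))
mark('m5')
np.set_printoptions(precision=4,suppress=True)
C=viewer.get_calibration('wrist')
for n in ['nut_arm','bolt_nose','bolt_tail']:
    for d in finder.find_in('wrist',n)[:2]: print(n,round(d['p'],2),np.array(d['at'])*[560,420],atz(C,d['at'],.113 if n=='nut_arm' else .073))"
```

```text
clock: 7.28
tool_pos: [0.4698, 0.0306, 0.2008]
eef_rot: [0.0, 0.992, 0.128, 0.002]
contact_force: [-0.1, -0.5, 0.1]
finger_gap: 0.051
grip_force: 0.0
phi 14.67 pos [0.4698 0.0306 0.2008] F [-0.1 -0.5  0.1] T [ 0.02 -0.03 -0.03] gap 0.051 t 7.2833 tilt [ 0.004  0.    -1.   ]
tx 0.121 ty -0.437 tz 0.002 az -0.822
tx 0.121 ty -0.437 tz 0.002 az -1.497
wrist mark 148 [319.   68.5] r 0.0515 ang -24.5
nut_arm 0.56 [271.208 110.796] [0.5377 0.0509 0.113 ]
bolt_nose 0.8 [ 53.816 125.286] [0.4849 0.2041 0.073 ]
bolt_tail 0.56 [ 50.904 128.898] [0.4817 0.2061 0.073 ]
```

View pics/m5_wrist.png

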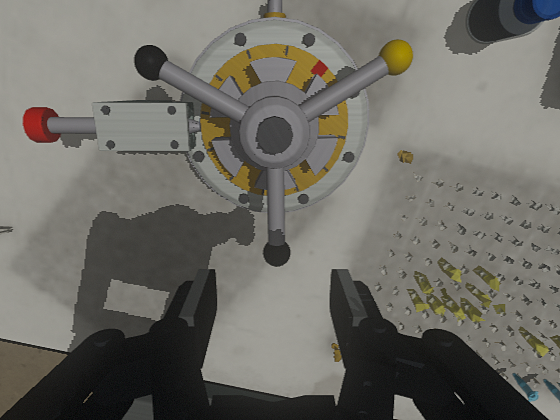

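The bolt lies level at rows 124–126 with its nose at (197,125), in the gap between the left teeth. Red tail at (42,124), yellow ball (397,57), black balls (151,63) and (277,253).

```bash
python3 -c "
from h import *
np.set_printoptions(precision=4,suppress=True)
C=viewer.get_calibration('wrist')
f=lambda p,z: atz(C,(np.array(p)+.5)/[560,420],z)[:2]
b=np.array([f(p,.113) for p in [(397,57),(151,63),(277,253)]]);c=b.mean(0);print('c',c)
for p,o in zip(b,(0,120,-120)): d=p-c;print('nut',np.hypot(*d),np.degrees(np.arctan2(d[1],d[0]))-o)
for p,z in [((42,124),.073),((197,125),.073),((94,126),.087),((193,126),.087)]:
  for k in (c,np.array([.528,.0445])):
    d=f(p,z)-k;print(p,f(p,z),np.hypot(*d),np.degrees(np.arctan2(d[1],d[0])))
"; python3 -m inch '[{"gripper":1,"tx":0.121,"ty":-0.437,"tz":0,"ax":0,"ay":0,"az":-1},{"gripper":1,"tx":0.121,"ty":-0.437,"tz":0,"ax":0,"ay":0,"az":-1},{"gripper":1,"tx":0.121,"ty":-0.437,"tz":0,"ax":0,"ay":0,"az":-1},{"gripper":1,"tx":0.121,"ty":-0.437,"tz":0,"ax":0,"ay":0,"az":-1},{"gripper":1,"tx":0.121,"ty":-0.437,"tz":0,"ax":0,"ay":0,"az":-1},{"gripper":1,"tx":0.121,"ty":-0.437,"tz":0,"ax":0,"ay":0,"az":-1},{"gripper":1,"tx":0.121,"ty":-0.437,"tz":0,"ax":0,"ay":0,"az":-1},{"gripper":1,"tx":0.121,"ty":-0.437,"tz":0,"ax":0,"ay":0,"az":-1},{"gripper":1,"tx":0.121,"ty":-0.437,"tz":0,"ax":0,"ay":0,"az":-1}]'
python3 -c "
from h import *
rows((.473,.2575,.12,104.5),(.473,.2575,.058,104.5))"
```

```text
c [0.5253 0.0449]
nut 0.08460734892928864 -44.16395387337713
nut 0.08442822423887981 -44.12864808112779
nut 0.08447282241021162 -44.25153815237155
(42, 124) [0.4833 0.2119] 0.17221758883357519 104.10542760017923
(42, 124) [0.4833 0.2119] 0.17327459795415248 104.94416434852462
(197, 125) [0.5116 0.1007] 0.05748301162286835 103.82410796685993
(197, 125) [0.5116 0.1007] 0.05856416151748982 106.31134086318836
(94, 126) [0.4946 0.1681] 0.1270059447192867 103.97623883004513
(94, 126) [0.4946 0.1681] 0.12806383372484864 105.11215592043243
(193, 126) [0.5122 0.1008] 0.057421113144762774 103.21147990283106
(193, 126) [0.5122 0.1008] 0.05847558584932471 105.71309902561752
clock: 8.28
tool_pos: [0.4718, 0.2575, 0.1976]
eef_rot: [-0.0, 0.793, 0.61, -0.001]
contact_force: [0.8, -0.4, -0.5]
finger_gap: 0.0006
grip_force: 0.0
phi 75.14 pos [0.4718 0.2575 0.1976] F [ 0.8 -0.4 -0.5] T [ 0.03  0.02 -0.  ] gap 0.0006 t 8.2833 tilt [-0.002 -0.001 -1.   ]
tx 0.001 ty 0.002 tz 0.155 az -0.489
tx 0.001 ty 0.003 tz 0.279 az -0.489
```

```bash
python3 -m inch '[{"gripper":1,"tx":0.001,"ty":0.002,"tz":0.05,"ax":0,"ay":0,"az":-0.12},{"gripper":1,"tx":0.001,"ty":0.002,"tz":0.12,"ax":0,"ay":0,"az":-0.24},{"gripper":1,"tx":0.001,"ty":0.002,"tz":0.19,"ax":0,"ay":0,"az":-0.36},{"gripper":1,"tx":0.001,"ty":0.002,"tz":0.26,"ax":0,"ay":0,"az":-0.489},{"gripper":1,"tx":0.001,"ty":0.002,"tz":0.279,"ax":0,"ay":0,"az":-0.489},{"gripper":1,"tx":0.001,"ty":0.002,"tz":0.279,"ax":0,"ay":0,"az":-0.489},{"gripper":1,"tx":0.001,"ty":0.002,"tz":0.279,"ax":0,"ay":0,"az":-0.489}]'
python3 - <<'E'
from h import *
u=np.array([np.cos(np.radians(104.5)),np.sin(np.radians(104.5))]);c=np.array([.528,.0445])
rows(*[(*(c+d*u),.058,104.5) for d in (.20,.19,.18,.175,.17,.16,.153)])
E
```

```text
clock: 8.87
tool_pos: [0.4737, 0.2575, 0.0601]
eef_rot: [-0.0, 0.617, 0.787, 0.0]
contact_force: [0.1, -0.2, 0.9]
finger_gap: -0.0001
grip_force: 0.0
phi 103.77 pos [0.4737 0.2575 0.0601] F [ 0.1 -0.2  0.9] T [-0.    0.04  0.05] gap -0.0001 t 8.8667 tilt [-0.  0. -1.]
tx -0.040 ty -0.001 tz 0.004 az -0.012
tx -0.060 ty -0.001 tz 0.004 az -0.012
tx -0.080 ty -0.001 tz 0.004 az -0.012
tx -0.090 ty -0.000 tz 0.004 az -0.012
tx -0.100 ty -0.000 tz 0.004 az -0.012
tx -0.120 ty -0.000 tz 0.004 az -0.012
tx -0.134 ty 0.000 tz 0.004 az -0.012
```

```bash
python3 -m inch '[{"gripper":1,"tx":-0.03,"ty":0,"tz":0.004,"ax":0,"ay":0,"az":-0.012},{"gripper":1,"tx":-0.05,"ty":0,"tz":0.004,"ax":0,"ay":0,"az":-0.012},{"gripper":1,"tx":-0.06,"ty":0,"tz":0.004,"ax":0,"ay":0,"az":-0.012},{"gripper":1,"tx":-0.07,"ty":0,"tz":0.004,"ax":0,"ay":0,"az":-0.012},{"gripper":1,"tx":-0.08,"ty":0,"tz":0.004,"ax":0,"ay":0,"az":-0.012},{"gripper":1,"tx":-0.087,"ty":0,"tz":0.004,"ax":0,"ay":0,"az":-0.012}]'
python3 - <<'E'
from h import *
u=np.array([np.cos(np.radians(104.5)),np.sin(np.radians(104.5))]);c=np.array([.528,.0445])
print("dist",(env.state()["tool_pos"][:2]-c)@u,"Fax",env.state()["contact_force"][:2]@u)
rows(*[(*(c+d*u),.058,104.5) for d in (.17,.16,.153,.15)])
E
```

```text
clock: 9.37
tool_pos: [0.4842, 0.2148, 0.0579]
eef_rot: [0.0, 0.611, 0.792, 0.0]
contact_force: [-0.1, 1.3, 0.9]
finger_gap: -0.0
grip_force: 0.5
dist 0.17584762936076823 Fax 1.2515639060331445
phi 104.67 pos [0.4842 0.2148 0.0579] F [-0.1  1.3  0.9] T [ 0.16 -0.02 -0.01] gap -0.0 t 9.3667 tilt [ 0.001  0.    -1.   ]
tx -0.012 ty -0.001 tz -0.000 az 0.003
tx -0.032 ty -0.001 tz -0.000 az 0.003
tx -0.046 ty -0.001 tz -0.000 az 0.003
tx -0.052 ty -0.001 tz -0.000 az 0.003
```

```bash
python3 -m inch '[{"gripper":1,"tx":-0.01,"ty":0,"tz":0,"ax":0,"ay":0,"az":0},{"gripper":1,"tx":-0.02,"ty":0,"tz":0,"ax":0,"ay":0,"az":0},{"gripper":1,"tx":-0.028,"ty":0,"tz":0,"ax":0,"ay":0,"az":0},{"gripper":1,"tx":-0.034,"ty":0,"tz":0,"ax":0,"ay":0,"az":0}]'
cat >> h.py <<'E'
def push():
    u=np.array([np.cos(np.radians(104.5)),np.sin(np.radians(104.5))]);c=np.array([.528,.0445])
    print("dist",(env.state()["tool_pos"][:2]-c)@u,"Fax",env.state()["contact_force"][:2]@u)
    rows(*[(*(c+d*u),.058,104.5) for d in (.153,.15,.147)])
E
python3 -c "
from h import *
push()"
```

```text
clock: 9.7
tool_pos: [0.4884, 0.1983, 0.0573]
eef_rot: [0.0, 0.611, 0.792, 0.0]
contact_force: [0.4, 2.0, 1.0]
finger_gap: 0.0001
grip_force: 0.7
dist 0.15879393188045465 Fax 1.8401665161862832
phi 104.71 pos [0.4884 0.1983 0.0573] F [0.4 2.  1. ] T [ 0.22 -0.06  0.05] gap 0.0001 t 9.7 tilt [ 0.  0. -1.]
tx -0.012 ty -0.000 tz -0.001 az 0.003
tx -0.018 ty -0.000 tz -0.001 az 0.003
tx -0.024 ty -0.000 tz -0.001 az 0.003
```

Moving freely; a few small steps more until it seats.

```bash
python3 -m inch '[{"gripper":1,"tx":-0.006,"ty":0,"tz":0,"ax":0,"ay":0,"az":0},{"gripper":1,"tx":-0.012,"ty":0,"tz":0,"ax":0,"ay":0,"az":0},{"gripper":1,"tx":-0.012,"ty":0,"tz":0,"ax":0,"ay":0,"az":0}]'
python3 -c "
from h import *
push()"
python3 -m inch '[{"gripper":1,"tx":-0.004,"ty":0,"tz":0,"ax":0,"ay":0,"az":0},{"gripper":1,"tx":-0.006,"ty":0,"tz":0,"ax":0,"ay":0,"az":0}]'
python3 -c "
from h import *
push()"
```

```text
clock: 9.95
tool_pos: [0.4899, 0.193, 0.0573]
eef_rot: [-0.0, 0.611, 0.792, 0.0]
contact_force: [0.9, 4.5, 0.7]
finger_gap: -0.0
grip_force: 2.4
dist 0.15333170125509443 Fax 4.100425576859548
phi 104.7 pos [0.4899 0.193  0.0573] F [0.9 4.5 0.7] T [ 0.8  -0.15  0.02] gap -0.0 t 9.95 tilt [ 0.     0.001 -1.   ]
tx -0.001 ty -0.001 tz -0.001 az 0.003
tx -0.007 ty -0.001 tz -0.001 az 0.003
tx -0.013 ty -0.001 tz -0.001 az 0.003
clock: 10.12
tool_pos: [0.4899, 0.1928, 0.0574]
eef_rot: [-0.002, 0.611, 0.792, 0.002]
contact_force: [-7.5, 38.4, -1.8]
finger_gap: 0.0002
grip_force: 19.5
dist 0.15313476490129138 Fax 39.026303199618894
phi 104.71 pos [0.4899 0.1928 0.0574] F [-7.5 38.4 -1.8] T [6.   1.18 0.  ] gap 0.0002 t 10.1167 tilt [-0.     0.005 -1.   ]
tx -0.000 ty -0.001 tz -0.001 az 0.004
tx -0.006 ty -0.001 tz -0.001 az 0.004
tx -0.012 ty -0.001 tz -0.001 az 0.004
```

Hard stop exactly at the expected home distance (153 mm), at 39 N. Backing off and rising.

```bash
python3 -m inch '[{"gripper":1,"tx":0.03,"ty":0,"tz":0,"ax":0,"ay":0,"az":0},{"gripper":1,"tx":0.1,"ty":0,"tz":0,"ax":0,"ay":0,"az":0},{"gripper":1,"tx":0.12,"ty":0,"tz":0,"ax":0,"ay":0,"az":0},{"gripper":1,"tx":0.12,"ty":0,"tz":-0.06,"ax":0,"ay":0,"az":0},{"gripper":1,"tx":0.12,"ty":0,"tz":-0.14,"ax":0,"ay":0,"az":0},{"gripper":1,"tx":0.12,"ty":0,"tz":-0.22,"ax":0,"ay":0,"az":0},{"gripper":1,"tx":0.2,"ty":0,"tz":-0.28,"ax":0,"ay":0,"az":0},{"gripper":1,"tx":0.27,"ty":0,"tz":-0.28,"ax":0,"ay":0,"az":0},{"gripper":1,"tx":0.27,"ty":0,"tz":-0.28,"ax":0,"ay":0,"az":0}]'
python3 -c "
from h import *
mark('f')
rows()
import cv2
a=cv2.imread('pics/f_wrist.png');b=cv2.imread('pics/f_top.png')[145:265,225:385]
w=cv2.resize(a,(480,360));b=cv2.resize(b,(320,240));o=np.zeros((360,800,3),np.uint8);o[:,:480]=w;o[:240,480:]=b;cv2.imwrite('pics/f.png',o)"
```

```text
clock: 10.87
tool_pos: [0.4552, 0.3251, 0.1997]
eef_rot: [0.0, 0.609, 0.793, 0.002]
contact_force: [-0.3, 0.5, 0.2]
finger_gap: -0.0003
grip_force: 0.0
top mark 4 [336.5 186. ] r 0.0516 ang -24.8
phi 104.86 pos [0.4557 0.3212 0.1971] F [ 0.1 -0.1 -0.3] T [ 0.06 -0.03  0.02] gap -0.0001 t 10.9667 tilt [-0. -0. -1.]
```

View pics/f.png

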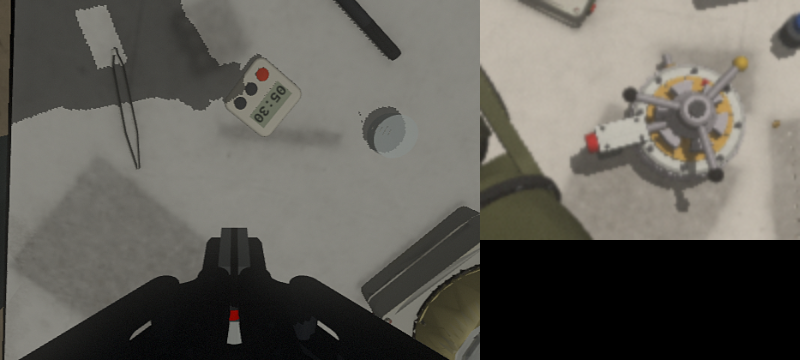

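The red end (592,142) sits against the guide, the mark is at about -25° (42° of carry), the bystanders haven't moved, and the robot is clear. Handing in.

```bash
python3 -c "
from bench import env
print(env.hand_in())"
```

```text
the job is handed in; nothing more can be done
None
```

The job is handed in: the nut was turned clockwise to home and on to the next slot, carrying the washer round about 42°. The lock bolt is fully home with its red end on the guide, the robot is clear, and I saw no bystander moved.

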